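# Return the hardness reference block to its labelled pocket

### The job

The blue-labelled reference block was left on the inspection stand after a calibration check. Put it back, labelled face up, into the blue-labelled pocket of the sloping rack, and press it down on the pocket's stiff platform until it is fully home, flush with the rim. Leave the red block, the eyepiece, the stapler and the bottle where they are.

Things in the scene. Friction and masses are not known exactly. Their poses are not given: they have to be found in the camera images.
- block_blue: rectangular steel hardness reference block, 60 (x) x 40 (y) x 24 (z) mm; a blue strip 12 mm wide across its top at both ends and blue end faces; origin at the centre of its underside, z up through the labelled top. Starts lying flat, label up, on the stand. Weighs about 0.45 kg.
- block_red: rectangular steel hardness reference block, 60 (x) x 40 (y) x 24 (z) mm; a red strip 12 mm wide across its top at both ends and red end faces; origin at the centre of its underside, z up through the labelled top. Already home in the red pocket; leave it.
- pocket_blue: blue-labelled pocket of the rack sloping 30 degrees (label strip at its upper end). Origin: where a block's underside centre lies when home; z out of the pocket, x up the slope. Mouth 64 (x) x 44 (y) mm, 2 mm chamfer, rim at z = 24 mm, 10 mm wide (30 at the label end). Pockets stand 66 mm apart along y. Empty at the start. Inside is a black lift-out platform that almost fills it.
- pocket_yellow: yellow-labelled pocket of the rack sloping 30 degrees (label strip at its upper end). Origin: where a block's underside centre lies when home; z out of the pocket, x up the slope. Mouth 64 (x) x 44 (y) mm, 2 mm chamfer, rim at z = 24 mm, 10 mm wide (30 at the label end). Pockets stand 66 mm apart along y. Empty, the wrong place.
- pocket_red: red-labelled pocket of the rack sloping 30 degrees (label strip at its upper end). Origin: where a block's underside centre lies when home; z out of the pocket, x up the slope. Mouth 64 (x) x 44 (y) mm, 2 mm chamfer, rim at z = 24 mm, 10 mm wide (30 at the label end). Pockets stand 66 mm apart along y. Holds the red block, flush with the rim.
- lift_blue (a joint): height in m of the black platform (its top) in the blue pocket along the pocket's z: 0.011 to 0.015 at the start (a block laid on it stands proud of the rim by that much), 0 when pressed fully down. Stiff friction holds it where it is left: it needs a push of about 10 N and does not sink under the block's weight alone.
- stand: low square inspection stand, 120 x 120 x 30 mm, black with an aluminium top, fixed to the bench; origin at the centre of its underside on the bench.
- eyepiece: loose black measuring eyepiece standing upright, 42 mm across, 60 mm tall; origin at the centre of its underside. Leave alone.
- stapler: loose white stapler, 125 (x) x 34 (y) x 42 (z) mm; origin at the centre of its underside. Leave alone.
- oil_bottle: small loose amber bottle with a black cap, 36 mm across, 85 mm tall; origin at the centre of its underside. Leave alone.
Things that resemble listed ones, but are neither listed nor needed, are in the scene too. Of the things that look like the stand, take the one that is farthest to the robot's left at the start.

How it is judged:
By the outcome, as a careful person would: the job done as asked, in the order asked, and still so for the second after the job is handed in, with the robot touching nothing.
It also fails if it takes over 45 s, if anything falls off the work surface, if the arm or the gripper's body presses on something with over 40 N, if the wrist force passes 120 N, or if a joint passes its speed limit or range.

### The arm

A 6-joint arm with a two-finger parallel gripper is mounted at the origin on the work surface. World frame = base frame: x ahead of the robot, y to its left, z up, the work surface at z = 0. Lengths are in m, angles in rad, forces in N, time in s.
With the tool pointing down it reaches from about 0.35 to 0.925 m from the base axis. Payload 6.4 kg.
Tool frame: the origin (TCP) lies on the centre line of the jaws, within the pads' length; the fingertips stand 19 mm ahead of it and the grasp point (between the pads) is the TCP; z points along the fingers, y is the line along which they close (so a half turn about z gives the same grasp; the last joint's range is limited). The gripper opens to 94 mm and grips with 3 to 60 N. Pads are 16 mm wide; open, the fingers measure 119 mm over their backs; the gripper's body (75 mm by 177 mm) begins 78 mm behind the grasp point.
Start: joints at [-1.361, 0.245, 1.558, -0, 1.339, -0.174], TCP at [0.243, -0.603, 0.224] pointing down, gripper open.
Joint ranges: [-3.13, 3.13], [-1.02, 2.26], [0.13, 2.54], [-0.95, 4.09], [0.21, 2.88], [-2.74, 2.74]. Speed limits (rad/s): [2.57, 2.57, 3.14, 3.14, 3.14, 3.14].

### API

Orientations are given as a 3x3 rotation matrix whose columns are the frame's x, y, z axes.
In Python, from station import readout, vision, bot gives the robot as it stands. The module is installed in compiled form; this text tells all that it offers.
- The arm moves only by the tool arm_command, never from a script. Its argument "rows" is a list of rows, each an object with "gripper": the closure, from 0 (fully open) to 1 (shut); "linear": the shift along the tool's x, y, z each as a share of 0.08 m, from -1 to 1, a list of three; "delta_rot": the turn, a rotation vector about the tool's x, y, z each as a share of 30 degrees, from -1 to 1, a list of three. In form: [{"gripper": gripper, "linear": [tx, ty, tz], "delta_rot": [ax, ay, az]}, ...]. A call has 1 to 10 rows; each row shifts and turns the commanded pose from where the row before left it, along the tool's axes as they then stand; what a row does not reach is not made up. A row lasts 1/10 s, in which the tool goes at most 50 mm and 8.59 degrees, less where a joint would pass 70% of its speed; a pose out of reach is approached as far as the arm can. A call with a number of a shift or a turn outside -1 to 1 is refused whole. A call with a gripper value outside its range is refused whole. The fingers move at their own pace and stop on an object; the grip force is fixed at half the most. Time passes only in rows, so rows that do not move let the fingers close. It gives the time, the measured TCP pose, the force, the opening and the grip force at its end, in the units of the state.
- readout.get_obs(): the state, without advancing time (a new reading comes with each control period).
- vision.capture(name): name is "scene" or "top" or "wrist"; returns a dict with "color" (400x640x3 uint8, red, green, blue), "depth" (400x640 float32, m along the optical axis (not along the pixel's ray), 0 where there is no reading), "fx", "fy", "cx", "cy" (pixels), "position" and "rotation" of the camera in the world. Camera axes: x right, y down, z forward; pixel columns grow to the right and rows downward; lengths in m; the calibration is good to about 2 mm. A picture is of the moment at which its call begins.
- bot.close_job(): hands the job in; it is judged then, once.
The state is a dict: "time": time; "joint_pos": joint angles; "qd": joint speeds; "effort": joint torques, N m; "position": TCP position; "tcp_rot": TCP orientation; "contact_force": force on the tool from outside, world axes, zero at the start; "moment": the same for the moment, N m; "opening": finger opening in m; "gripper_force": force on a finger pad.
Only numpy, scipy, OpenCV 4.12 (cv2) and the standard library are available. Lean on these libraries where they do the work, as an engineer would, in place of code of your own. Each camera call takes 0.05 s, during which the arm holds its last target. There are 200 camera calls.

## Working session

There is one attempt and no reset: what is moved stays moved. The work goes in short steps, Python scripts to look and compute and a tool call to move; the robot and the scene stay as the last step left them, time stands still between calls to the robot, and variables do not carry over. Pictures are saved under pics/ and viewed, at most 10 in all, crops included, and the job is handed in when it is done.

Besides the shell and the picture viewer there is one more tool, called as a command line: name --argument value ..., lists and objects as JSON in quotes. arm_command: Moves the arm, as the interface text tells. Shift numbers are shares of 0.08 m and turn numbers shares of 30 degrees, none past 1 either way. Its arguments: {"type":"object","properties":{"rows":{"type":"array","items":{"type":"object","properties":{"gripper":{"type":"number"},"linear":{"type":"array","items":{"type":"number","minimum":-1,"maximum":1}},"delta_rot":{"type":"array","items":{"type":"number","minimum":-1,"maximum":1}}}}}},"required":["rows"]}

```bash
mkdir -p pics; cat > h.py <<'E'
import numpy as np, cv2
from station import readout, vision, bot
def cap(n):
    c=vision.capture(n); np.savez('%s.npz'%n,**c); return c
def save(c,name,box=None,s=1):
    im=c['color'][:,:,::-1]
    if box: im=im[box[1]:box[3],box[0]:box[2]]
    cv2.imwrite('pics/'+name,cv2.resize(im,None,fx=s,fy=s,interpolation=cv2.INTER_CUBIC))
def cloud(c):
    d=c['depth']; v,u=np.mgrid[:400,:640]
    p=np.stack([(u-c['cx'])/c['fx']*d,(v-c['cy'])/c['fy']*d,d],-1)
    return p@np.array(c['rotation']).T+c['position']
def ray(c,u,v,z):
    r=np.array(c['rotation'])@np.array([(u-c['cx'])/c['fx'],(v-c['cy'])/c['fy'],1.])
    return np.array(c['position'])+r*(z-c['position'][2])/r[2]
E
python3 - <<'E'
from h import *
for n in('scene','top'):
    c=cap(n); save(c,n+'1.png'); print(n,c['position'],np.round(c['rotation'],3).tolist(),c['fx'])
print(readout.get_obs())
E
```

```text
scene [1.52036587 0.51613835 0.9871682 ] [[-0.557, 0.52, -0.647], [0.83, 0.367, -0.42], [0.019, -0.771, -0.636]] 519.1981276994118
top [ 0.44249924 -0.09124319  1.39801168] [[-0.015, -0.995, 0.096], [-1.0, 0.013, -0.016], [0.014, -0.096, -0.995]] 492.9554443944112
{'time': 0.1, 'joint_pos': array([-1.36110096e+00,  2.45683205e-01,  1.55885986e+00,  1.86395110e-06,
        1.33871804e+00, -1.74098594e-01]), 'qd': array([ 5.05749891e-04, -4.77849920e-05, -1.94600293e-03,  7.32191595e-05,
        5.60279913e-04,  6.40170281e-04]), 'effort': array([ 1.23094251e-03, -4.16912127e+01, -3.15525484e+01,  6.87656784e-02,
        3.09548050e-02, -5.79820812e-05]), 'position': array([ 0.24328802, -0.60221462,  0.22351191]), 'tcp_rot': array([[ 9.27250908e-01,  3.74440429e-01, -3.45535435e-04],
       [ 3.74440475e-01, -9.27249517e-01,  1.63228793e-03],
       [ 2.90797029e-04, -1.64292292e-03, -9.99998608e-01]]), 'contact_force': array([-0.16337477, -0.05487525,  0.05068014]), 'moment': array([9.00195301e-03, 3.31269727e-05, 2.62144889e-02]), 'gripper_force': 0.0, 'opening': 0.09421257321009209}
```

View pics/scene1.png

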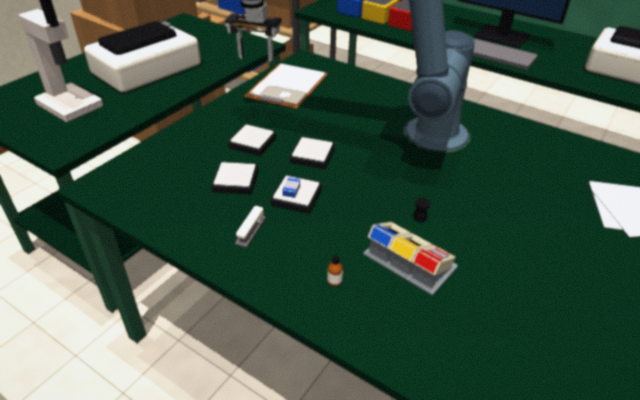

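View pics/top1.png

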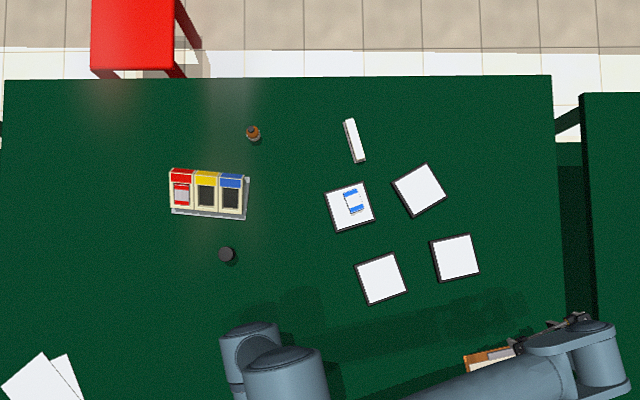

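The scene view shows one blue-striped block on a stand at (291,187). The rack is at (410,255), with labels from left to right blue, yellow and red. The top view has four stand-like things, at (349,206), (419,190), (381,278) and (455,258). Only the leftmost one, (349,206), carries the block, at (353,201). What could be taken for the block is the blue label at (231,181) and the red block at (181,192). I choose (353,201) and the empty pocket at (231,197), then check both in one close crop.

```bash
python3 - <<'E'
from h import *
c=dict(np.load('top.npz'))
save(c,'crop1.png',(160,150,400,250),3)
hsv=cv2.cvtColor(c['color'],cv2.COLOR_RGB2HSV)
m=cv2.inRange(hsv,(100,100,60),(130,255,255))
n,l,st,ce=cv2.connectedComponentsWithStats(m)
P=cloud(c)
for i in range(1,n):
    if st[i,4]>8: print(st[i],ce[i],ray(c,*ce[i],.054), np.median(P[l==i],0))
b=m.copy(); b[:,:325]=0; b[:,380:]=0; b[:170]=0; b[230:]=0
vs,us=np.nonzero(b); pts=np.array([ray(c,u,v,.054)[:2] for u,v in zip(us,vs)])
print('blue block rect',cv2.minAreaRect((pts*1000).astype(np.float32)),pts.mean(0))
# rack plane
Q=P[185:205,172:240].reshape(-1,3)
for (u,v) in [(171,200),(194,200),(219,200),(244,200),(206,212),(231,212),(181,192),(206,197),(231,197),(231,190),(231,181),(205,181),(181,174)]:
    print(u,v,P[v,u].round(4))
print('stand',P[215,340],'bench',P[240,300])
for u,v in [(226,255),(253,133)]: print(P[v,u])
E
```

```text
[221 173  21   5  79] [231.01265823 175.07594937] [0.65570225 0.131417   0.054     ] [0.65158799 0.12593712 0.08002268]
[220 178  21  10 166] [229.57831325 182.6686747 ] [0.63469876 0.13528418 0.054     ] [0.6293196  0.12935127 0.0892575 ]
[343 189  15   8  60] [349.8        192.43333333] [ 0.60349413 -0.1943191   0.054     ] [ 0.60455038 -0.1947711   0.05317561]
[350 204  14   9  62] [356.19354839 207.70967742] [ 0.56112176 -0.21099904  0.054     ] [ 0.56069995 -0.21073793  0.05372598]
blue block rect ((582.3543090820312, -202.974853515625), (56.70890808105469, 38.88926315307617), 21.1373233795166) [ 0.58196295 -0.20279989]
171 200 [0.589  0.2947 0.0536]
194 200 [0.5885 0.2329 0.0505]
219 200 [0.586  0.1618 0.0657]
244 200 [0.5913 0.1022 0.0079]
206 212 [0.5586 0.209  0.0084]
231 212 [0.5545 0.1323 0.047 ]
181 192 [0.6093 0.2649 0.0646]
206 197 [0.5957 0.1989 0.0566]
231 197 [0.5949 0.131  0.0555]
231 190 [0.6126 0.129  0.0682]
231 181 [0.6338 0.1252 0.0917]
205 181 [0.6349 0.1947 0.0896]
181 174 [0.6527 0.2557 0.1014]
stand [ 0.54331631 -0.16745395  0.03201884] bench [ 0.47645392 -0.05462018 -0.00490455]
[0.43739512 0.14396608 0.05612128]
[0.771181   0.07012134 0.06075786]
```

View pics/crop1.png

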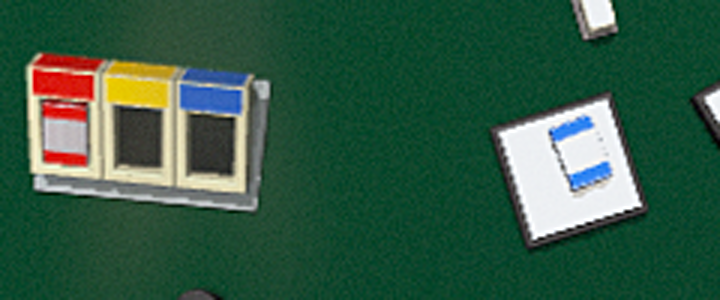

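Confirmed: the block lies label up on the leftmost stand at about (0.582, -0.203), yawed about 21°. The blue pocket is empty, with its black platform in it, at crop pixel (212,142). I'll move over the block.

arm_command --rows '[{"gripper":0,"linear":[0.4,-0.2,0],"delta_rot":[0,0,0]},{"gripper":0,"linear":[0.54,-0.28,0],"delta_rot":[0,0,0]},{"gripper":0,"linear":[0.54,-0.28,0],"delta_rot":[0,0,0]},{"gripper":0,"linear":[0.54,-0.28,0],"delta_rot":[0,0,0]},{"gripper":0,"linear":[0.54,-0.28,0],"delta_rot":[0,0,0]},{"gripper":0,"linear":[0.54,-0.28,0],"delta_rot":[0,0,0]},{"gripper":0,"linear":[0.54,-0.28,0],"delta_rot":[0,0,0]},{"gripper":0,"linear":[0.54,-0.28,0],"delta_rot":[0,0,0]},{"gripper":0,"linear":[0.54,-0.28,0],"delta_rot":[0,0,0]},{"gripper":0,"linear":[0.3,-0.15,0],"delta_rot":[0,0,0]}]'

```text
time: 1.1
position: [0.5396, -0.2571, 0.224]
tcp_rot: [[0.926, 0.377, -0.0], [0.377, -0.926, 0.001], [0.0, -0.001, -1.0]]
contact_force: [0.1, -0.7, 0.8]
opening: 0.094
gripper_force: 0.0
```

arm_command --rows '[{"gripper":0,"linear":[0,0,0],"delta_rot":[0,0,0]},{"gripper":0,"linear":[0,0,0],"delta_rot":[0,0,0]}]'

```text
time: 1.3
position: [0.538, -0.26, 0.224]
tcp_rot: [[0.927, 0.375, -0.001], [0.375, -0.927, 0.0], [-0.001, -0.0, -1.0]]
contact_force: [0.6, -0.7, 0.4]
opening: 0.0938
gripper_force: 0.0
```

```bash
cat >> h.py <<'E'
def toolcam(c,o):
    R=o['tcp_rot']; return R.T@(np.array(c['position'])-o['position']), R.T@np.array(c['rotation'])
E
python3 - <<'E'
from h import *
o=readout.get_obs(); c=cap('wrist'); save(c,'w1.png')
print(o['time'],o['position'],o['tcp_rot'].round(3)); print(toolcam(c,o))
hsv=cv2.cvtColor(c['color'],cv2.COLOR_RGB2HSV)
m=cv2.inRange(hsv,(100,100,60),(130,255,255)); vs,us=np.nonzero(m); P=cloud(c)
n,l,st,ce=cv2.connectedComponentsWithStats(m)
for i in range(1,n):
    if st[i,4]>100: print(st[i],ce[i],ray(c,*ce[i],.054),np.median(P[l==i],0))
E
```

```text
1.3 [ 0.53795072 -0.26000963  0.22396588] [[ 0.927  0.375 -0.001]
 [ 0.375 -0.927  0.   ]
 [-0.001 -0.    -1.   ]]
(array([ 0.06500255,  0.00085945, -0.16102903]), array([[-4.81645178e-04, -9.74205770e-01, -2.25660996e-01],
       [ 9.99999242e-01, -7.24854239e-04,  9.94909943e-04],
       [-1.13281834e-03, -2.25660346e-01,  9.74205381e-01]]))
[275 102  37  12 408] [292.9754902  107.82352941] [ 0.60456309 -0.19584066  0.054     ] [ 0.6044613  -0.19611598  0.05511929]
[276 145  35  12 356] [292.90168539 150.53089888] [ 0.5622553  -0.21162523  0.054     ] [ 0.56238775 -0.21191497  0.05506937]
```

View pics/w1.png

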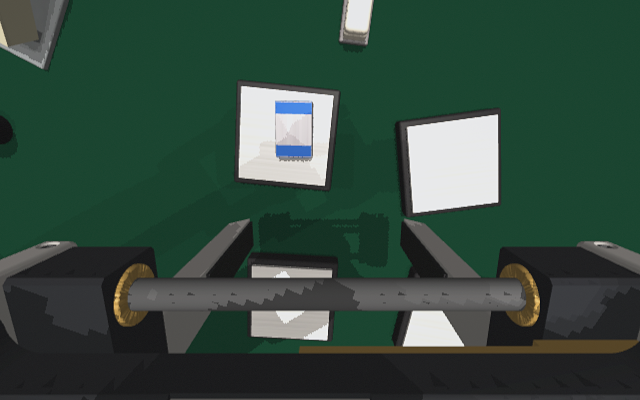

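The wrist view shows the block on the stand, with strips at (293,108) and (293,151), already in line with the tool's x axis. Its centre is about (0.583, -0.204). I'll go above it, then down, and close on the upper 9 mm.

arm_command --rows '[{"gripper":0,"linear":[0.4,-0.22,0.2],"delta_rot":[0,0,-0.05]},{"gripper":0,"linear":[0.39,-0.22,0.5],"delta_rot":[0,0,0]},{"gripper":0,"linear":[0,0,0.5],"delta_rot":[0,0,0]},{"gripper":0,"linear":[0,0,0.3],"delta_rot":[0,0,0]},{"gripper":0,"linear":[0,0,0],"delta_rot":[0,0,0]}]'

```text
time: 1.85
position: [0.5779, -0.205, 0.1026]
tcp_rot: [[0.918, 0.397, -0.008], [0.397, -0.918, 0.004], [-0.005, -0.007, -1.0]]
contact_force: [-0.5, 0.4, 0.1]
opening: 0.0943
gripper_force: 0.0
```

```bash
python3 - <<'E'
from h import *
o=readout.get_obs(); c=cap('wrist'); save(c,'w2.png'); print(o['position'],o['tcp_rot'].round(3))
hsv=cv2.cvtColor(c['color'],cv2.COLOR_RGB2HSV)
m=cv2.inRange(hsv,(100,100,60),(130,255,255)); n,l,st,ce=cv2.connectedComponentsWithStats(m)
for i in range(1,n):
    if st[i,4]>100: print(st[i],ce[i],ray(c,*ce[i],.054))
E
```

```text
[ 0.57793171 -0.20503674  0.1026258 ] [[ 0.918  0.397 -0.008]
 [ 0.397 -0.918  0.004]
 [-0.005 -0.007 -1.   ]]
[303 166  53   6 170] [328.46470588 168.22941176] [ 0.61276976 -0.19238081  0.054     ]
[301 172  55  19 862] [328.3712297  181.05104408] [ 0.60431072 -0.19597642  0.054     ]
[300 232  52  17 752] [325.44015957 240.44281915] [ 0.56204411 -0.21191074  0.054     ]
```

View pics/w2.png

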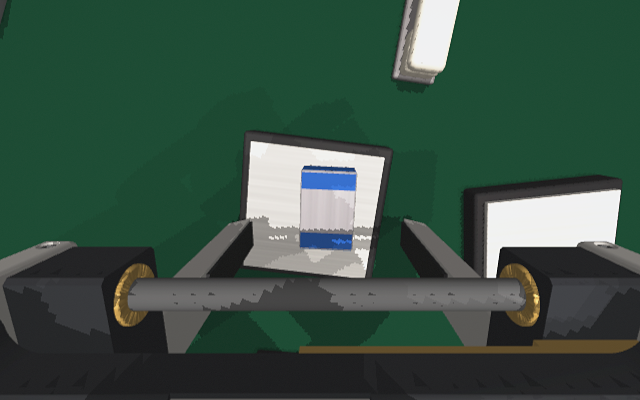

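The wrist view shows the block at (328,208), between the fingers. My small turn went the wrong way, so I'll take it back and go down to the grasp.

arm_command --rows '[{"gripper":0,"linear":[0.07,0.01,0],"delta_rot":[0,0,0.09]},{"gripper":0,"linear":[0,0,0.25],"delta_rot":[0,0,0]},{"gripper":0,"linear":[0,0,0.23],"delta_rot":[0,0,0]},{"gripper":0,"linear":[0,0,0],"delta_rot":[0,0,0]},{"gripper":0,"linear":[0,0,0],"delta_rot":[0,0,0]}]'

```text
time: 2.4
position: [0.5875, -0.2051, 0.0707]
tcp_rot: [[0.935, 0.354, 0.002], [0.354, -0.935, -0.001], [0.002, 0.002, -1.0]]
contact_force: [0.5, -0.5, 0.5]
opening: 0.094
gripper_force: 0.0
```

arm_command --rows '[{"gripper":0,"linear":[-0.04,-0.03,0.08],"delta_rot":[0,0,0]},{"gripper":0,"linear":[0,0,0],"delta_rot":[0,0,0]},{"gripper":0,"linear":[0,0,0],"delta_rot":[0,0,0]}]'

```text
time: 2.7
position: [0.5831, -0.2029, 0.0629]
tcp_rot: [[0.935, 0.355, 0.001], [0.355, -0.935, -0.0], [0.0, 0.0, -1.0]]
contact_force: [0.6, 0.9, 0.1]
opening: 0.0942
gripper_force: 0.0
```

arm_command --rows '[{"gripper":0,"linear":[0,0,-0.02],"delta_rot":[0,0,0]},{"gripper":1,"linear":[0,0,0],"delta_rot":[0,0,0]},{"gripper":1,"linear":[0,0,0],"delta_rot":[0,0,0]},{"gripper":1,"linear":[0,0,0],"delta_rot":[0,0,0]},{"gripper":1,"linear":[0,0,0],"delta_rot":[0,0,0]},{"gripper":1,"linear":[0,0,0],"delta_rot":[0,0,0]},{"gripper":1,"linear":[0,0,0],"delta_rot":[0,0,0]}]'

```text
time: 3.4
position: [0.583, -0.2027, 0.0639]
tcp_rot: [[0.935, 0.355, -0.0], [0.355, -0.935, 0.0], [-0.0, -0.0, -1.0]]
contact_force: [0.0, -0.4, -0.3]
opening: 0.0496
gripper_force: 0.0
```

arm_command --rows '[{"gripper":1,"linear":[0,0,0],"delta_rot":[0,0,0]},{"gripper":1,"linear":[0,0,0],"delta_rot":[0,0,0]},{"gripper":1,"linear":[0,0,0],"delta_rot":[0,0,0]},{"gripper":1,"linear":[0,0,0],"delta_rot":[0,0,0]},{"gripper":1,"linear":[0,0,0],"delta_rot":[0,0,0]}]'

```text
time: 3.9
position: [0.583, -0.2027, 0.064]
tcp_rot: [[0.935, 0.355, -0.0], [0.355, -0.935, -0.0], [-0.0, 0.0, -1.0]]
contact_force: [-0.1, 0.2, 1.1]
opening: 0.0392
gripper_force: 30.0
```

arm_command --rows '[{"gripper":1,"linear":[0,0,-0.2],"delta_rot":[0,0,0]},{"gripper":1,"linear":[0,0,-0.5],"delta_rot":[0,0,0]},{"gripper":1,"linear":[0,0,-0.5],"delta_rot":[0,0,0]},{"gripper":1,"linear":[0,0,-0.5],"delta_rot":[0,0,0]},{"gripper":1,"linear":[0,0,-0.3],"delta_rot":[0,0,0]},{"gripper":1,"linear":[0,0,0],"delta_rot":[0,0,0]}]'

```text
time: 4.5
position: [0.585, -0.2037, 0.2295]
tcp_rot: [[0.935, 0.355, 0.008], [0.355, -0.935, -0.004], [0.006, 0.007, -1.0]]
contact_force: [0.7, -0.8, -3.2]
opening: 0.0395
gripper_force: 30.0
```

The block is held: opening 39 mm, grip 30 N. I'll carry it towards the rack and stop short, so that the wrist camera sees the pocket.

arm_command --rows '[{"gripper":1,"linear":[0.04,-0.3,-0.1],"delta_rot":[0,0,0]},{"gripper":1,"linear":[0.07,-0.54,-0.1],"delta_rot":[0,0,0]},{"gripper":1,"linear":[0.07,-0.54,0],"delta_rot":[0,0,0]},{"gripper":1,"linear":[0.07,-0.54,0],"delta_rot":[0,0,0]},{"gripper":1,"linear":[0.07,-0.54,0],"delta_rot":[0,0,0]},{"gripper":1,"linear":[0.07,-0.54,0],"delta_rot":[0,0,0]},{"gripper":1,"linear":[0.07,-0.54,0],"delta_rot":[0,0,0]},{"gripper":1,"linear":[0.07,-0.54,0],"delta_rot":[0,0,0]},{"gripper":1,"linear":[0.04,-0.25,0],"delta_rot":[0,0,0]}]'

```text
time: 5.4
position: [0.5001, 0.1402, 0.2377]
tcp_rot: [[0.934, 0.358, -0.004], [0.358, -0.934, 0.001], [-0.004, -0.002, -1.0]]
contact_force: [0.4, -1.3, -3.6]
opening: 0.0394
gripper_force: 30.0
```

arm_command --rows '[{"gripper":1,"linear":[0,0,0],"delta_rot":[0,0,0.22]},{"gripper":1,"linear":[0,0,0],"delta_rot":[0,0,0.22]},{"gripper":1,"linear":[0,0,0],"delta_rot":[0,0,0.22]},{"gripper":1,"linear":[0,0,0],"delta_rot":[0,0,0.22]},{"gripper":1,"linear":[0,0,0],"delta_rot":[0,0,0]},{"gripper":1,"linear":[0,0,0],"delta_rot":[0,0,0]},{"gripper":1,"linear":[0,0,0],"delta_rot":[0,0,0]}]'

```text
time: 6.1
position: [0.5022, 0.1373, 0.2392]
tcp_rot: [[0.995, -0.096, -0.001], [-0.096, -0.995, -0.0], [-0.001, 0.0, -1.0]]
contact_force: [-0.1, 0.2, -2.9]
opening: 0.0396
gripper_force: 30.0
```

```bash
python3 - <<'E'
from h import *
o=readout.get_obs(); c=cap('wrist'); save(c,'w3.png'); print(o['position'],o['tcp_rot'].round(3))
E
```

```text
[0.50221608 0.13730836 0.23919631] [[ 0.995 -0.096 -0.001]
 [-0.096 -0.995 -0.   ]
 [-0.001  0.    -1.   ]]
```

View pics/w3.png

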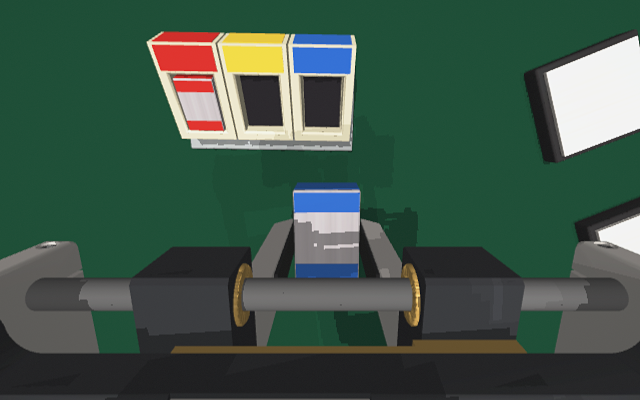

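The view shows the rack with the blue label at (323,55) and its pocket at (321,102), the red block at (200,103), and the held block at (326,235). Now I'll fit the rim plane and measure both the pocket and the held block.

```bash
cat > m.py <<'E'
from h import *
def strips(c,lo,hi,box,minA=60):
    hsv=cv2.cvtColor(c['color'],cv2.COLOR_RGB2HSV)
    m=cv2.inRange(hsv,lo,hi)
    if lo[0]==0: m|=cv2.inRange(hsv,(172,)+lo[1:],(180,255,255))
    k=np.zeros_like(m); k[box[1]:box[3],box[0]:box[2]]=255
    return m&k
if __name__=='__main__':
    c=dict(np.load('wrist.npz')); P=cloud(c)
    box=(145,25,362,155)
    B=strips(c,(100,110,60),(130,255,255),box); Y=strips(c,(22,150,100),(32,255,255),box); R=strips(c,(0,150,80),(8,255,255),box)
    rgb=c['color'].astype(int)
    cream=((rgb[...,0]>150)&(rgb[...,0]-rgb[...,2]>15)&(rgb[...,0]-rgb[...,2]<90)).astype(np.uint8)*255
    k=np.zeros_like(cream);k[40:142,145:360]=1;cream*=k
    sel=(cream|B|Y|R)>0; Q=P[sel]; Q=Q[np.isfinite(Q).all(1)]
    # robust plane through points
    n0=np.array([-.5,.05,.866]); 
    rng=np.random.default_rng(0);best=0
    for _ in range(400):
        a=Q[rng.choice(len(Q),3)];n=np.cross(a[1]-a[0],a[2]-a[0])
        if np.linalg.norm(n)<1e-4: continue
        n/=np.linalg.norm(n); n*=np.sign(n[2]); I=abs((Q-a[0])@n)<.002
        if n@n0>.9 and I.sum()>best: best=I.sum();In=I
    q=Q[In];ctr=q.mean(0);n=np.linalg.svd(q-ctr)[2][2];n*=np.sign(n[2])
    yaw=np.degrees(np.arctan2(-n[1],-n[0]));print('n',n,'tilt',np.degrees(np.arccos(n[2])),'yaw',yaw,best,len(Q))
    def onplane(us,vs):
        d=np.stack([(us-c['cx'])/c['fx'],(vs-c['cy'])/c['fy'],np.ones(len(us))],-1)@np.array(c['rotation']).T
        o=np.array(c['position']); t=((ctr-o)@n)/(d@n); return o+d*t[:,None]
    def comps(m,name):
        nn,l,st,ce=cv2.connectedComponentsWithStats(m); out=[]
        for i in range(1,nn):
            if st[i,4]<60: continue
            vs,us=np.nonzero(l==i);W=onplane(us,vs);D=np.median(P[l==i],0)
            print(name,st[i],W.mean(0).round(4),'depth',D.round(4),'h',round(float((D-ctr)@n),4))
            out.append(W)
        return out
    cb=comps(B,'B');cy=comps(Y,'Y');cr=comps(R,'R')
    dark=((rgb.max(2)<75)&(abs(rgb[...,1]-rgb[...,0])<12)).astype(np.uint8)*255; k=np.zeros_like(dark);k[65:135,230:350]=1;dk=comps(dark*k,'D')
    np.savez('plane.npz',n=n,ctr=ctr)
    # rack axes from normal, extents
    yh=np.cross([0,0,1],n*-1);yh=np.array([-n[1],0,0])*0+np.cross(n,[-n[0],-n[1],0]);yh/=np.linalg.norm(yh);xh=np.cross(yh,n)
    print('xh',xh,'yh',yh)
    for nm,L in(('B',cb),('Y',cy),('R',cr),('D',dk)):
        for W in L:
            w=W-ctr; a=w@xh*1000; b=w@yh*1000
            print(nm,'x',np.percentile(a,[2,98]).round(1),'y',np.percentile(b,[2,98]).round(1),'mean',a.mean().round(1),b.mean().round(1))
    vs,us=np.nonzero(cream&(abs((P-ctr)@n)<.003).astype(np.uint8)*255);w=onplane(us,vs)-ctr
    print('cream x',np.percentile(w@xh*1000,[.5,99.5]),'y',np.percentile(w@yh*1000,[.5,99.5]))
    # held block in tool frame
    o=readout.get_obs();H=strips(c,(100,110,60),(130,255,255),(285,180,370,285))
    nn,l,st,ce=cv2.connectedComponentsWithStats(H)
    for i in range(1,nn):
        if st[i,4]>60: print('held',st[i],ce[i],(o['tcp_rot'].T@(np.median(P[l==i],0)-o['position'])).round(4))
E
python3 m.py
```

```text
n [-0.50576355  0.05762363  0.86074546] tilt 30.5996136941468 yaw -6.499905623016857 11052 13844
B [293  34  59  11 567] [0.6474 0.1262 0.0995] depth [0.6513 0.1263 0.0845] h -0.0149
B [ 293   47   59   27 1461] [0.6312 0.1281 0.0899] depth [0.6312 0.128  0.0903] h 0.0003
Y [223  33  62  10 558] [0.6544 0.1879 0.0995] depth [0.6589 0.1908 0.0841] h -0.0154
Y [ 223   46   61   26 1439] [0.6386 0.1938 0.0899] depth [0.6386 0.1937 0.0903] h 0.0004
R [152  32  67  10 570] [0.6613 0.2497 0.0995] depth [0.666  0.2553 0.0844] h -0.015
R [ 152   45   65   26 1465] [0.6461 0.2597 0.0899] depth [0.6461 0.2596 0.0903] h 0.0004
R [174  75  39   4 117] [0.6307 0.2579 0.0809] depth [0.6318 0.2602 0.0756] h -0.005
R [173  81  41  11 406] [0.6223 0.2621 0.0757] depth [0.6223 0.2621 0.0761] h 0.0003
R [187 121  36  10 305] [0.5837 0.2669 0.0527] depth [0.5837 0.2665 0.0533] h 0.0005
D [ 240   76   43   50 1773] [0.6025 0.1953 0.0686] depth [0.6046 0.1978 0.0564] h -0.0113
D [ 303   77   39   50 1770] [0.5951 0.132  0.0685] depth [0.5969 0.1319 0.057 ] h -0.0107
xh [ 0.85521262 -0.09743774  0.50903561] yh [0.11320158 0.99357204 0.        ]
B x [40.1 48.2] y [-96.7 -46.5] mean 44.2 -71.5
B x [13.6 36.3] y [-98.  -44.8] mean 25.2 -71.5
Y x [40.2 48.2] y [-34.6  17.1] mean 44.2 -9.4
Y x [13.7 36. ] y [-32.   21.3] mean 25.2 -5.3
R x [40.  48.1] y [26.  81.2] mean 44.0 52.8
R x [13.7 36.2] y [34.1 87.6] mean 25.2 61.0
R x [6.1 9. ] y [39.7 76.4] mean 7.6 57.5
R x [-8.1  2.7] y [42.4 79.3] mean -2.6 60.7
R x [-53.2 -42.5] y [42.8 79.3] mean -47.8 61.0
D x [-44.9   8.5] y [-26.3  10.6] mean -16.7 -7.9
D x [-45.2   8.6] y [-89.9 -53.4] mean -16.9 -71.7
cream x [-64.58814851  39.56871177] y [-103.18065164   91.98932882]
held [294 183  65   7 384] [325.63020833 185.640625  ] [0.0309 0.0007 0.0183]
held [ 294  193   66   20 1250] [326.3968 201.9808] [0.023  0.0011 0.0092]
held [296 264  62  14 868] [326.5 270.5] [-0.0202  0.0018  0.0091]
```

The pocket is well measured. The rack outline is 104 mm along the slope, the yaw is -6.5°, and the dark platform lies about 11 mm below the rim. I'll tilt the tool by 30° about its y axis, then work out the approach.

arm_command --rows '[{"gripper":1,"linear":[0,0,0],"delta_rot":[0,0,0.03]},{"gripper":1,"linear":[0,0,0],"delta_rot":[0,0.25,0]},{"gripper":1,"linear":[0,0,0],"delta_rot":[0,0.25,0]},{"gripper":1,"linear":[0,0,0],"delta_rot":[0,0.25,0]},{"gripper":1,"linear":[0,0,0],"delta_rot":[0,0.25,0]},{"gripper":1,"linear":[0,0,0],"delta_rot":[0,0,0]},{"gripper":1,"linear":[0,0,0],"delta_rot":[0,0,0]},{"gripper":1,"linear":[0,0,0],"delta_rot":[0,0,0]}]'

```text
time: 6.95
position: [0.5038, 0.1372, 0.2414]
tcp_rot: [[0.86, -0.114, 0.497], [-0.099, -0.993, -0.057], [0.5, -0.0, -0.866]]
contact_force: [0.6, 0.7, -3.7]
opening: 0.0395
gripper_force: 30.0
```

```bash
cat > t.py <<'E'
from h import *
import sys
from scipy.spatial.transform import Rotation as Ro
d=np.load('plane.npz'); n0,ctr=d['n'],d['ctr']
yh=np.array([.1132,.9936,0]);xh0=np.cross(yh,n0)
rim=ctr-.0225*xh0-.0704*yh
s,cc=.5,np.sqrt(.75); f=np.array([.9936,-.1132,0]); n=-s*f+np.array([0,0,cc]); xh=cc*f+np.array([0,0,s])
T=np.c_[xh,-yh,-n]
def rep(h,dx=0,dy=0):
    o=readout.get_obs();R=o['tcp_rot'];g=rim+h*n+dx*xh+dy*yh
    print('pos',o['position'].round(4),'in pocket frame rel rim mm',(np.c_[xh,yh,n].T@(o['position']-rim)*1000).round(1),'F tool',(R.T@o['contact_force']).round(1))
    print('shift shares',(R.T@(g-o['position'])/.08).round(3),'rot shares',(np.degrees(Ro.from_matrix(R.T@T).as_rotvec())/30).round(3),'rim',rim.round(4),'t',o['time'])
if __name__=='__main__': rep(*map(float,sys.argv[1:]))
E
python3 t.py 0.09
```

```text
pos [0.5038 0.1372 0.2414] in pocket frame rel rim mm [ 13.   -6.4 195.4] F tool [-1.4 -0.8  3.5]
shift shares [-0.163 -0.08   1.318] rot shares [ 0.     0.    -0.002] rim [0.5905 0.1338 0.0656] t 6.95
```

arm_command --rows '[{"gripper":1,"linear":[-0.08,-0.04,0.3],"delta_rot":[0,0,0]},{"gripper":1,"linear":[-0.08,-0.04,0.4],"delta_rot":[0,0,0]},{"gripper":1,"linear":[0,0,0.4],"delta_rot":[0,0,0]},{"gripper":1,"linear":[0,0,0.2],"delta_rot":[0,0,0]},{"gripper":1,"linear":[0,0,0],"delta_rot":[0,0,0]},{"gripper":1,"linear":[0,0,0],"delta_rot":[0,0,0]},{"gripper":1,"linear":[0,0,0],"delta_rot":[0,0,0]}]'

```text
time: 7.65
position: [0.5452, 0.1391, 0.1453]
tcp_rot: [[0.859, -0.114, 0.499], [-0.098, -0.994, -0.057], [0.502, -0.001, -0.865]]
contact_force: [-0.2, -0.0, -3.7]
opening: 0.0394
gripper_force: 30.0
```

```bash
python3 t.py 0.09; python3 -c "
from h import *
c=cap('wrist'); save(c,'w4.png')"
```

```text
pos [0.5452 0.1391 0.1453] in pocket frame rel rim mm [ 0.4  0.1 91.8] F tool [-2.   0.   3.1]
shift shares [-0.005  0.002  0.023] rot shares [-0.001 -0.004 -0.001] rim [0.5905 0.1338 0.0656] t 7.65
```

View pics/w4.png

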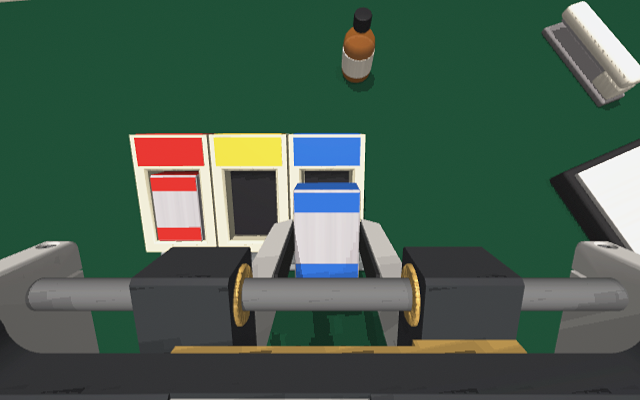

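The view shows the held block at (326,232), directly in front of the blue pocket with its label at (327,151). The yellow mouth is at (253,203) and the red block at (176,207). I'll measure once more from here, in the tool frame.

```bash
python3 - <<'E'
from m import *
c=dict(np.load('wrist.npz'));P=cloud(c);o=readout.get_obs();R=o['tcp_rot'];L=(P-o['position'])@R*1000
def show(nm,m):
    nn,l,st,ce=cv2.connectedComponentsWithStats(m)
    for i in range(1,nn):
        if st[i,4]>80:
            q=L[(l==i)]; z=np.median(q[:,2]); q=q[abs(q[:,2]-z)<4]
            print(nm,st[i],'mean',q.mean(0).round(1),'x',np.percentile(q[:,0],[1,99]).round(1),'y',np.percentile(q[:,1],[1,99]).round(1))
b=(125,130,370,285)
show('B',strips(c,(100,110,60),(130,255,255),b));show('Y',strips(c,(22,150,100),(32,255,255),b));show('R',strips(c,(0,150,80),(8,255,255),b))
rgb=c['color'].astype(int);cream=((rgb[...,0]>150)&(rgb[...,0]-rgb[...,2]>15)&(rgb[...,0]-rgb[...,2]<90)).astype(np.uint8)*255
k=np.zeros_like(cream);k[130:260,125:370]=1;cream*=k
q=L[cream>0];z=np.median(q[:,2]);q=q[abs(q[:,2]-z)<4];print('cream z',z,np.percentile(q[:,0],[.5,99.5]),np.percentile(q[:,1],[.5,99.5]))
dark=((rgb.max(2)<75)&(abs(rgb[...,1]-rgb[...,0])<12)).astype(np.uint8)*255;k=np.zeros_like(dark);k[165:245,225:280]=1;show('Dark',dark*k)
print(c['cx'],c['fx'])
E
```

```text
B [ 293  138   67   28 1829] mean [47.   0.9 90.9] x [35.5 57.9] y [-26.   28.4]
B [295 182  64   7 409] mean [31.5  1.3 20.3] x [31.2 31.7] y [-17.5  19.6]
B [ 294  193   66   19 1247] mean [23.6  1.   9.3] x [17.9 29.1] y [-17.9  19.8]
B [296 264  62  14 868] mean [-19.9   1.1   9.2] x [-24.3 -15.6] y [-17.8  20. ]
Y [ 214  138   68   28 1853] mean [ 46.8 -64.9  90.9] x [35.5 57.9] y [-92.  -37.8]
R [ 134  138   70   28 1861] mean [  46.9 -130.7   91. ] x [35.5 58. ] y [-158.1 -103.5]
R [152 172  46   3 121] mean [  27.5 -129.4   99. ] x [27.3 27.8] y [-146.5 -112.8]
R [150 178  46  13 583] mean [  19.1 -130.8   91.3] x [13.7 24.5] y [-149.5 -112. ]
R [157 228  44  13 534] mean [ -26.  -131.3   91.4] x [-32.4 -20.5] y [-149.7 -112.1]
cream z 91.86633571631118 [-41.77011754  60.39312861] [-162.52469535   32.83561133]
Dark [ 230  171   47   64 2706] mean [  0.6 -65.4 103. ] x [-30.4  28.7] y [-84.2 -45.5]
326.3774925364572 297.73818654186624
```

Label and block agree in y to 0.2 mm. Using the red block as a template, the held block sits 1.7 mm too far up the slope, so I'll correct that and descend along the tool axis to just above the mouth.

arm_command --rows '[{"gripper":1,"linear":[-0.02,0,0.2],"delta_rot":[0,0,0]},{"gripper":1,"linear":[0,0,0.3],"delta_rot":[0,0,0]},{"gripper":1,"linear":[0,0,0.15],"delta_rot":[0,0,0]},{"gripper":1,"linear":[0,0,0],"delta_rot":[0,0,0]},{"gripper":1,"linear":[0,0,0],"delta_rot":[0,0,0]},{"gripper":1,"linear":[0,0,0],"delta_rot":[0,0,0]}]'

```text
time: 8.3
position: [0.5691, 0.1365, 0.0993]
tcp_rot: [[0.859, -0.113, 0.499], [-0.098, -0.994, -0.056], [0.502, -0.0, -0.865]]
contact_force: [0.5, -0.3, -3.3]
opening: 0.0397
gripper_force: 30.0
```

```bash
python3 t.py 0.024 -0.0013
```

```text
pos [0.5691 0.1365 0.0993] in pocket frame rel rim mm [-1.8  0.2 40. ] F tool [-1.2  0.2  3.1]
shift shares [0.006 0.003 0.199] rot shares [-0.001 -0.004 -0.   ] rim [0.5905 0.1338 0.0656] t 8.3
```

arm_command --rows '[{"gripper":1,"linear":[0.006,0,0.07],"delta_rot":[0,0,0]},{"gripper":1,"linear":[0,0,0.07],"delta_rot":[0,0,0]},{"gripper":1,"linear":[0,0,0.04],"delta_rot":[0,0,0]},{"gripper":1,"linear":[0,0,0],"delta_rot":[0,0,0]},{"gripper":1,"linear":[0,0,0],"delta_rot":[0,0,0]}]'

```text
time: 8.8
position: [0.576, 0.1353, 0.0853]
tcp_rot: [[0.861, -0.113, 0.496], [-0.098, -0.994, -0.057], [0.5, 0.0, -0.866]]
contact_force: [-0.0, 0.7, -3.7]
opening: 0.0397
gripper_force: 30.0
```

```bash
python3 t.py 0.022 -0.0013
```

```text
pos [0.576  0.1353 0.0853] in pocket frame rel rim mm [-2.7 -0.1 24.3] F tool [-1.9 -0.7  3.1]
shift shares [ 0.018 -0.001  0.029] rot shares [ 0.     0.001 -0.   ] rim [0.5905 0.1338 0.0656] t 8.8
```

There is no contact and the block's underside is about 10 mm inside the mouth. I'll go down gently until it touches the platform.

arm_command --rows '[{"gripper":1,"linear":[0.015,0,0.015],"delta_rot":[0,0,0]},{"gripper":1,"linear":[0,0,0.015],"delta_rot":[0,0,0]},{"gripper":1,"linear":[0,0,0],"delta_rot":[0,0,0]}]'

```text
time: 9.1
position: [0.5784, 0.1352, 0.0844]
tcp_rot: [[0.86, -0.113, 0.497], [-0.098, -0.994, -0.057], [0.5, 0.0, -0.866]]
contact_force: [-4.5, 0.2, 0.4]
opening: 0.0396
gripper_force: 30.0
```

```bash
python3 t.py 0.020 -0.0013
```

```text
pos [0.5784 0.1352 0.0844] in pocket frame rel rim mm [-1.1 -0.  22.4] F tool [-3.7  0.4 -2.6]
shift shares [-0.003 -0.     0.03 ] rot shares [ 0. -0. -0.] rim [0.5905 0.1338 0.0656] t 9.1
```

Contact: about 6 N from the platform at 22.4 mm, as predicted. I'll release, retract and close the fingers for pressing.

arm_command --rows '[{"gripper":0.35,"linear":[0,0,0],"delta_rot":[0,0,0]},{"gripper":0.35,"linear":[0,0,0],"delta_rot":[0,0,0]},{"gripper":0.35,"linear":[0,0,0],"delta_rot":[0,0,0]},{"gripper":0.35,"linear":[0,0,0],"delta_rot":[0,0,0]}]'

```text
time: 9.5
position: [0.5788, 0.1352, 0.0845]
tcp_rot: [[0.86, -0.113, 0.498], [-0.098, -0.994, -0.057], [0.501, -0.0, -0.865]]
contact_force: [-0.2, 0.0, -0.1]
opening: 0.0607
gripper_force: 0.0
```

arm_command --rows '[{"gripper":0.35,"linear":[0,0,-0.15],"delta_rot":[0,0,0]},{"gripper":0.35,"linear":[0,0,-0.3],"delta_rot":[0,0,0]},{"gripper":0.35,"linear":[0,0,-0.45],"delta_rot":[0,0,0]},{"gripper":1,"linear":[0,0,0],"delta_rot":[0,0,0]},{"gripper":1,"linear":[0,0,0],"delta_rot":[0,0,0]},{"gripper":1,"linear":[0,0,0],"delta_rot":[0,0,0]},{"gripper":1,"linear":[0,0,0],"delta_rot":[0,0,0]},{"gripper":1,"linear":[0,0,0],"delta_rot":[0,0,0]},{"gripper":1,"linear":[0,0,0],"delta_rot":[0,0,0]},{"gripper":1,"linear":[0,0,0],"delta_rot":[0,0,0]}]'

```text
time: 10.5
position: [0.5425, 0.1391, 0.1459]
tcp_rot: [[0.861, -0.114, 0.496], [-0.098, -0.994, -0.057], [0.499, 0.0, -0.866]]
contact_force: [0.0, -0.9, 0.3]
opening: 0.0085
gripper_force: 0.0
```

```bash
python3 t.py 0.038 -0.002; python3 - <<'E'
from m import *
c=cap('wrist'); save(c,'w5.png')
P=cloud(c);o=readout.get_obs();R=o['tcp_rot'];L=(P-o['position'])@R*1000
for nm,lo,hi in(('B',(100,110,60),(130,255,255)),('R',(0,150,80),(8,255,255))):
    nn,l,st,ce=cv2.connectedComponentsWithStats(strips(c,lo,hi,(100,100,400,290)))
    for i in range(1,nn):
        if st[i,4]>60: q=L[l==i];print(nm,st[i],np.median(q,0).round(1))
E
```

```text
pos [0.5425 0.1391 0.1459] in pocket frame rel rim mm [-1.7 -0.1 93.7] F tool [ 0.3  0.9 -0.2]
shift shares [-0.004 -0.002  0.696] rot shares [ 0.001  0.001 -0.   ] rim [0.5905 0.1338 0.0656] t 10.5
B [293 130  67   1  67] [64.1  0.8 95.5]
B [ 293  135   67   28 1850] [49.3  0.8 92.6]
B [303 170  47   4 179] [29.7  0.8 89.3]
B [303 177  47  14 626] [21.6  0.8 80.4]
B [319 229  15  13 185] [-23.6   0.8  80.6]
R [ 135  135   69   28 1854] [  49.4 -130.9   92.6]
R [152 169  47   3 121] [  29.6 -130.3  100.8]
R [150 175  47  13 543] [  21.4 -131.4   93.1]
R [157 225  45  12 475] [ -23.5 -131.1   93.2]
```

View pics/w5.png

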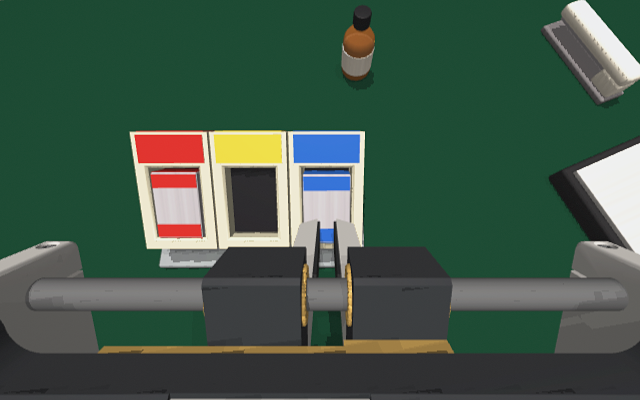

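The block lies square in the blue pocket, its strips at (326,184) and (326,235), and stands 12.4 mm proud of the rim. I'll press it down at its centre with the closed fingers.

arm_command --rows '[{"gripper":1,"linear":[-0.01,0,0.2],"delta_rot":[0,0,0]},{"gripper":1,"linear":[0,0,0.35],"delta_rot":[0,0,0]},{"gripper":1,"linear":[0,0,0.15],"delta_rot":[0,0,0]},{"gripper":1,"linear":[0,0,0],"delta_rot":[0,0,0]},{"gripper":1,"linear":[0,0,0],"delta_rot":[0,0,0]},{"gripper":1,"linear":[0,0,0],"delta_rot":[0,0,0]}]'

```text
time: 11.15
position: [0.57, 0.1363, 0.0984]
tcp_rot: [[0.86, -0.113, 0.498], [-0.098, -0.994, -0.056], [0.501, -0.0, -0.865]]
contact_force: [-0.2, -0.6, 0.3]
opening: 0.0
gripper_force: 0.0
```

```bash
python3 t.py 0.021 -0.0025
```

```text
pos [0.57   0.1363 0.0984] in pocket frame rel rim mm [-1.4  0.1 38.8] F tool [ 0.   0.7 -0.3]
shift shares [-0.014  0.002  0.222] rot shares [-0.001 -0.003 -0.   ] rim [0.5905 0.1338 0.0656] t 11.15
```

arm_command --rows '[{"gripper":1,"linear":[-0.014,0,0.06],"delta_rot":[0,0,0]},{"gripper":1,"linear":[0,0,0.04],"delta_rot":[0,0,0]},{"gripper":1,"linear":[0,0,0.04],"delta_rot":[0,0,0]},{"gripper":1,"linear":[0,0,0.03],"delta_rot":[0,0,0]},{"gripper":1,"linear":[0,0,0],"delta_rot":[0,0,0]}]'

```text
time: 11.65
position: [0.5758, 0.1356, 0.0856]
tcp_rot: [[0.86, -0.113, 0.498], [-0.098, -0.994, -0.057], [0.501, -0.0, -0.866]]
contact_force: [-1.9, 0.3, 2.3]
opening: 0.0007
gripper_force: 1.6
```

```bash
python3 t.py 0.019 -0.0025
```

```text
pos [0.5758 0.1356 0.0856] in pocket frame rel rim mm [-2.8  0.1 24.7] F tool [-0.5 -0.1 -3. ]
shift shares [0.003 0.002 0.072] rot shares [-0.    -0.002 -0.   ] rim [0.5905 0.1338 0.0656] t 11.65
```

arm_command --rows '[{"gripper":1,"linear":[0,0,0.025],"delta_rot":[0,0,0]},{"gripper":1,"linear":[0,0,0.025],"delta_rot":[0,0,0]},{"gripper":1,"linear":[0,0,0.02],"delta_rot":[0,0,0]}]'

```text
time: 11.95
position: [0.5785, 0.1353, 0.0809]
tcp_rot: [[0.86, -0.113, 0.497], [-0.098, -0.994, -0.057], [0.501, -0.0, -0.866]]
contact_force: [-5.5, 0.1, 7.2]
opening: 0.0003
gripper_force: 4.7
```

```bash
python3 t.py 0.019 -0.0025
```

```text
pos [0.5785 0.1353 0.0809] in pocket frame rel rim mm [-2.8  0.2 19.3] F tool [-1.1  0.5 -8.9]
shift shares [0.003 0.002 0.004] rot shares [-0.    -0.001  0.   ] rim [0.5905 0.1338 0.0656] t 11.95
```

Still sliding. I'll press on in 0.8 mm steps until the stop shows as a force well above 10 N.

arm_command --rows '[{"gripper":1,"linear":[0,0,0.01],"delta_rot":[0,0,0]},{"gripper":1,"linear":[0,0,0.01],"delta_rot":[0,0,0]}]'

```text
time: 12.15
position: [0.5789, 0.1354, 0.0805]
tcp_rot: [[0.861, -0.113, 0.496], [-0.098, -0.994, -0.057], [0.5, 0.001, -0.866]]
contact_force: [-24.9, 0.1, 30.6]
opening: 0.0002
gripper_force: 19.2
```

arm_command --rows '[{"gripper":1,"linear":[0,0,0.01],"delta_rot":[0,0,0]}]'

```text
time: 12.25
position: [0.5791, 0.1354, 0.0804]
tcp_rot: [[0.861, -0.113, 0.496], [-0.098, -0.994, -0.058], [0.499, 0.001, -0.867]]
contact_force: [-33.6, -0.7, 39.2]
opening: 0.0001
gripper_force: 25.2
```

```bash
python3 t.py 0.019 -0.0025
```

```text
pos [0.5791 0.1354 0.0804] in pocket frame rel rim mm [-2.5  0.3 18.6] F tool [ -9.3   4.5 -50.6]
shift shares [ 0.     0.004 -0.005] rot shares [0.002 0.002 0.001] rim [0.5905 0.1338 0.0656] t 12.25
```

A hard stop: 51 N with no more travel. I'll retract and check that the block is flush.

arm_command --rows '[{"gripper":1,"linear":[0,0,-0.04],"delta_rot":[0,0,0]},{"gripper":1,"linear":[0,0,-0.3],"delta_rot":[0,0,0]},{"gripper":1,"linear":[0,0,-0.5],"delta_rot":[0,0,0]},{"gripper":1,"linear":[-0.3,0,-0.4],"delta_rot":[0,0,0]},{"gripper":1,"linear":[0,0,0],"delta_rot":[0,0,0]},{"gripper":1,"linear":[0,0,0],"delta_rot":[0,0,0]}]'

```text
time: 12.85
position: [0.5095, 0.1432, 0.1525]
tcp_rot: [[0.86, -0.113, 0.498], [-0.098, -0.994, -0.056], [0.501, -0.0, -0.865]]
contact_force: [0.3, 0.3, 0.3]
opening: 0.0005
gripper_force: 0.0
```

```bash
python3 - <<'E'
from m import *
c=cap('wrist'); save(c,'w6.png')
P=cloud(c);o=readout.get_obs();R=o['tcp_rot'];L=(P-o['position'])@R*1000
for nm,lo,hi in(('B',(100,110,60),(130,255,255)),('R',(0,150,80),(8,255,255))):
    nn,l,st,ce=cv2.connectedComponentsWithStats(strips(c,lo,hi,(100,60,420,290)))
    for i in range(1,nn):
        if st[i,4]>60: q=L[l==i];print(nm,st[i],np.median(q,0).round(1))
print(o['time'],o['contact_force'].round(1))
E
```

```text
B [296 101  62   1  62] [ 89.8   0.9 116.8]
B [ 296  105   62   27 1674] [ 75.    0.8 114.1]
B [306 144  42  12 504] [ 47.4   0.8 114.7]
B [307 192  40  12 443] [  2.2   0.8 114.7]
R [ 147  105   65   27 1676] [  75.  -131.   114.2]
R [161 144  44  12 504] [  47.4 -130.9  114.6]
R [167 192  42  11 447] [   2.3 -131.   114.7]
12.9 [ 0.2 -0.4  0.1]
```

View pics/w6.png

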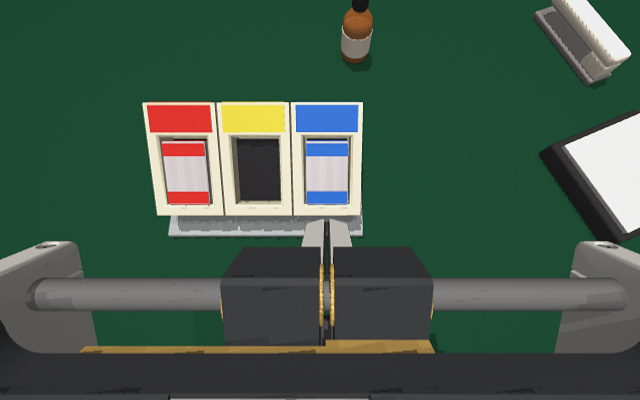

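The blue block's strips at (327,150) and (327,198) are at the same depth as the red block's (114.7 mm against 114.6–114.7 mm), so it is flush. The gripper touches nothing, so I'll hand the job in.

```bash
python3 -c "
from h import *
print(bot.close_job())"
```

```text
the job is handed in; nothing more can be done
None
```

The blue block is home in the blue pocket, label up: pressed to a hard stop and level with the red block to 0.1 mm in the depth image. The job was handed in at about 13 s, with the gripper clear and the other objects not touched.

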